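# Hammer-head post into the bench rail

### The job

Take the post with the orange handle out of its white stand, feel its hammer-head foot down into the slot of the aluminium rail between the blue marks until the collar sits on the rail, and give it a quarter turn with the collar still down so that the head lies square across the slot under the lips. Then pull it up gently until the lips stop it and hold that pull for about half a second to prove it has caught, lower it again and let go, leaving it standing upright with the collar on the rail. Never force it against the rail, and leave the spare black post, cups, bottles and flask where they are.

Things in the scene. Friction and masses are not known exactly. Their poses are not given: they have to be found in the camera images.
- post: Steel post with orange handle, upright, 82 mm tall, about 0.16 kg. Origin: centre of the underside of its hammer head; z up the post. Head 26 mm long along x, 12 mm wide along y, round ends, z 0 to 7 mm. Shank 11 mm dia.; collar 30 mm dia., z 15 to 21 mm. Works turned either way round.
- post_handle (a point): Middle of the orange handle, 62 mm above the post's origin: a flat block 34 mm (x, the same way as the head's length) by 14 mm (y) by 40 mm tall (z 42 to 82 mm of the post). Grip it across its 14 mm thickness.
- rail: Fixed grey base plate of the slotted rail, 116 (x) by 260 (y) by 10 mm, origin at the centre of its underside; the slot runs along y. The aluminium strut on it (56 mm wide, 230 mm long, black end caps) is clamped on a cross-adjustment: its centre line, and so the slot, lies anywhere up to 12 mm to the +x or -x side of the plate's. That offset is not measured: see or feel for the slot.
- rail_top (a point): Point on the base plate's own centre line, mid-length, at the height of the strut's flat top (34 mm above the plate's underside); axes as the plate. The slot in the top is 14.2 mm wide, centred on the strut, lips 5 mm thick, channel below 36 mm wide and 13 mm deep. Blue marks across the lips at y = +45 and -45 mm. Rigid; forces above about 30 N mark it.
- rail_seat (a point): Where the post's origin comes in height when its collar sits on the strut: 15 mm below rail_top, 19 mm above the plate's underside (sideways the slot may be up to 12 mm off, as said). Turned across the slot, the post can be lifted 3 mm from here before the head meets the lips.
- stand: Fixed white block, 150 (x) by 64 (y) by 22 mm, origin at the centre of its underside. Two wells 29 by 15 mm, 18 mm deep, at x = -37 and +37 mm, long way along x. One holds the orange post, the other the spare, each standing on its collar, origin about 7 mm above the stand's origin, x along the stand's x.
- spare: Spare post, same shape and size, black handle. Leave it in the stand.
- cup0: Small glass cup, 42 mm dia., 45 mm tall, on a paper sheet; origin at the centre of its underside. Leave alone.
- cup1: Small glass cup, 42 mm dia., 45 mm tall, on a paper sheet; origin at the centre of its underside. Leave alone.
- cup2: Small glass cup, 42 mm dia., 45 mm tall, on a paper sheet; origin at the centre of its underside. Leave alone.
- juice: Amber bottle, 84 mm dia., 200 mm tall, origin at the centre of its underside. Leave alone.
- water: Clear bottle, 64 mm dia., 200 mm tall, origin at the centre of its underside. Leave alone.
- flask: Glass conical flask, 90 mm dia., 135 mm tall, origin at the centre of its underside. Leave alone.
Not all that is in view belongs to the job. What is shaped like the post but yellow is not meant.

How it is judged:
On the way, in this order (a step that is already met when the one before it is completed fails the run):
1. the head is through the slot, lengthwise, and the collar sits on the rail between the blue marks (x of post in the frame of rail between -0.015 and 0.015 m and y of post in the frame of rail between -0.045 and 0.045 m and z of post in the frame of rail below 0.0204 m and angle between the x axis of post and the y axis of rail, either way round below 0.25 rad and angle between post's own z axis and vertical below 0.12 rad), for 0.1 s.
2. turned a quarter turn, head square across the slot, collar still down (x of post in the frame of rail between -0.015 and 0.015 m and y of post in the frame of rail between -0.045 and 0.045 m and z of post in the frame of rail below 0.0204 m and angle between the x axis of post and the x axis of rail, either way round below 0.26 rad and angle between post's own z axis and vertical below 0.12 rad), for 0.2 s.
3. pulled up against the lips with more than 3 N, head still across the slot (x of post in the frame of rail between -0.015 and 0.015 m and y of post in the frame of rail between -0.045 and 0.045 m and z of post in the frame of rail between 0.0209 and 0.025 m and angle between the x axis of post and the x axis of rail, either way round below 0.26 rad and contact force between post and rail above 3 N), for 0.25 s.
At the end, for the whole second after the job is handed in: The orange post stands in the rail, released and at rest, upright within 0.1 rad, between the blue marks (within 45 mm of the rail's middle along the slot), collar down within 1.4 mm, head across the slot within 0.26 rad of square (x of post in the frame of rail between -0.015 and 0.015 m and y of post in the frame of rail between -0.045 and 0.045 m and z of post in the frame of rail between 0.017 and 0.0204 m and angle between the x axis of post and the x axis of rail, either way round below 0.26 rad and angle between post's own z axis and vertical below 0.1 rad and linear speed of post below 0.02 m/s and contact force between the fingers and post below 0.1 N); the robot touches nothing.
It fails at once if the post is forced against the rail (more than 30 N) (contact force between post and rail above 30 N).
It fails at once if the gripper presses on the rail (more than 30 N) (contact force between the arm and rail above 30 N).
It fails at once if a cup, bottle, flask or the spare post is moved by more than 25 mm (distance of any of cup0, cup1, cup2, juice, water, flask, spare from where it was at the start of the episode above 0.025 m).
It also fails if it takes over 67 s, if anything falls off the work surface, if the arm or the gripper's body presses on something with over 40 N, if the wrist force passes 120 N, or if a joint passes its speed limit or range.

### The arm

A 6-joint arm with a two-finger parallel gripper is mounted at the origin on the work surface. World frame = base frame: x ahead of the robot, y to its left, z up, the work surface at z = 0. Lengths are in m, angles in rad, forces in N, time in s.
With the tool pointing down it reaches from about 0.35 to 0.725 m from the base axis. Payload 6 kg.
Tool frame: the origin (TCP) lies at the very end of the fingers, on their centre line; the grasp point (between the pads) lies 19 mm behind it; z points along the fingers, y is the direction in which the jaws open and shut (so a half turn about z gives the same grasp; the last joint's range is limited). The gripper opens to 85 mm and grips with 20 to 120 N. Pads are 22 mm wide; open, the fingers measure 114 mm over their backs; the gripper's body (76 mm by 85 mm) begins 54 mm behind the grasp point. The pads swing forward as they close: fully open they stand 13 mm farther back than shut.
Start: joints at [1.676, 0.04, 0.085, 0, -1.615, -0.334], TCP at [0.136, 0.584, 0.208] pointing down, gripper open.
Joint ranges: [-2.56, 2.56], [-1.29, 2.01], [-1.08, 1.49], [-3.29, 1.98], [-2.81, -0.18], [-2.99, 2.99]. Speed limits (rad/s): [2.57, 2.57, 3.01, 3.14, 3.14, 3.14].

### API

Orientations are given as a unit quaternion [x, y, z, w].
In Python, from workcell import manip gives the robot as it stands. The module is installed in compiled form; this text tells all that it offers.
- The arm moves only by the shell command python3 -m inch 'ROWS' [FORCE]. ROWS is JSON, a list of rows, each a list of 3 entries, a list of its own where there are three numbers: the shift along the world's x, y, z in mm, then the turn, a rotation vector about the world's x, y, z in degrees, then the finger opening in mm, from 0 to 85.4. A call has 1 to 12 rows; each row is the pose to reach, as a shift and turn from the pose commanded when the call began; what a row does not reach only later rows make up. A row lasts 1/8 s, in which the tool goes at most 62.5 mm and 10.7 degrees, less where a joint would pass 70% of its speed; a pose out of reach is approached as far as the arm can. A call with a gripper value outside its range is refused whole. The fingers move at their own pace and stop on an object; FORCE is the grip in N (left out, the last holds). Time passes only in rows, so rows that repeat a pose let the fingers close. It gives the time, the measured TCP pose, the force and the opening at its end, in the units of the state.
- manip.observe(): the state, without advancing time (a new reading comes with each control period).
- manip.get_image(name): name is "side" or "top"; returns (picture, depth): 420x560x3 uint8, red, green, blue; 420x560 float32, m along the optical axis (not along the pixel's ray), 0 where there is no reading.
- manip.calibration(name): a dict with "fx", "fy", "cx", "cy" (pixels), "D" ([k1, k2, p1, p2, k3] as OpenCV has them; the pictures are not rectified), "extrinsics" (4x4, takes a point from camera to world coordinates). Camera axes: x right, y down, z forward; pixel columns grow to the right and rows downward; lengths in m; the calibration is good to about 2 mm. A picture is of the moment at which its call begins. calibration takes no time and is no camera call.
- manip.close_job(): hands the job in, once; it reports no verdict.
Trained networks look in the newest picture that a camera, given by its name, has taken for a name from the list of things; names that differ only in an ending like _2 or _b are one class to them, and where a whole thing is asked for, a point or a joint stands for the part that bears it (a point fixed in the world has none). Each returns a list of dicts, best first, with "confidence" (0 to 1); they miss things now and then, are a little off and sometimes report something else, mostly with a low value. They report only what shows in the picture. A call takes as long as a camera call. They do not tell look-alikes from the thing itself.
- manip.look_for(thing, camera): "xy" ([column, row] in pixels, amid what is visible of it).
- manip.landmark_of(thing, camera): "xy" ([column, row] in pixels: a listed point, or the origin of a listed thing).
The state is a dict: "clock": time; "q": joint angles; "joint_vel": joint speeds; "tau": joint torques, N m; "tcp_pos": TCP position; "ee_rot": TCP orientation; "wrist_force": force on the tool from outside, world axes, zero at the start; "torque": the same for the moment, N m; "grip_width": finger opening in m.
Only numpy, scipy, OpenCV 4.12 (cv2) and the standard library are available. Lean on these libraries where they do the work, as an engineer would, in place of code of your own. Each camera call takes 0.05 s, during which the arm holds its last target.

## Working session

There is one attempt and no reset: what is moved stays moved. The work goes in short steps, Python scripts to look and compute and a shell command to move; the robot and the scene stay as the last step left them, time stands still between calls to the robot, and variables do not carry over. Pictures are saved under pics/ and viewed, and the job is handed in when it is done.

```bash
mkdir -p pics; ls; python3 - <<'E'
from workcell import manip
import cv2
print(manip.observe())
for n in("side","top"):
    p,d=manip.get_image(n); cv2.imwrite(f"pics/{n}0.png",p[:,:,::-1]); c=manip.calibration(n); print(n,c)
for n in("side","top"):
    for t in("post","post_handle","rail","rail_top","stand","spare"):
        print(n,t,manip.landmark_of(t,n))
E
```

```text
pics
{'clock': 0.0, 'q': array([ 1.67569335e+00,  4.08345470e-02,  8.38022382e-02, -5.01414503e-04,
       -1.61552709e+00, -3.33732240e-01]), 'joint_vel': array([ 3.80579854e-04, -2.66600077e-03, -2.29010803e-04,  8.38421391e-04,
       -1.37675120e-03,  5.47382270e-05]), 'tau': array([-2.76843566e-04, -3.68199527e+01,  3.47416520e+01,  6.93236545e+00,
       -5.26923541e-03,  1.34443113e-05]), 'tcp_pos': array([0.13591302, 0.58400811, 0.20655392]), 'ee_rot': array([ 9.93462281e-01, -1.14157156e-01, -5.26786737e-05,  9.14914277e-04]), 'wrist_force': array([-0.25114493, -0.13938216, -0.52985227]), 'torque': array([ 0.02827442, -0.05204404,  0.02605869]), 'grip_width': 0.0852613499236611}
side {'fx': 528.0537717851593, 'fy': 528.0537717851593, 'cx': 279.51730594220277, 'cy': 218.08856115633023, 'D': array([-0.03114672,  0.        ,  0.        ,  0.        ,  0.        ]), 'extrinsics': array([[-0.93541399, -0.24546836,  0.25445225,  0.24443727],
       [-0.35348303,  0.63486315, -0.68702149,  0.85502996],
       [ 0.00709968, -0.73259406, -0.68062878,  0.92588392],
       [ 0.        
[... 1169 characters left out ...]
}]
side spare [{'xy': [333.4, 194.1], 'confidence': 0.8}]
top post [{'xy': [339.4, 203.9], 'confidence': 0.56}, {'xy': [324.2, 175.5], 'confidence': 0.56}, {'xy': [349.0, 177.0], 'confidence': 0.48}, {'xy': [370.3, 208.3], 'confidence': 0.44}, {'xy': [343.4, 202.2], 'confidence': 0.4}]
top post_handle [{'xy': [373.8, 206.1], 'confidence': 0.68}, {'xy': [355.4, 169.7], 'confidence': 0.6}, {'xy': [329.8, 172.3], 'confidence': 0.56}, {'xy': [340.6, 202.5], 'confidence': 0.4}]
top rail [{'xy': [344.9, 203.3], 'confidence': 0.7}, {'xy': [253.0, 212.7], 'confidence': 0.64}]
top rail_top [{'xy': [258.0, 214.3], 'confidence': 0.73}]
top stand [{'xy': [338.4, 216.3], 'confidence': 0.98}]
top spare []
```

View pics/side0.png

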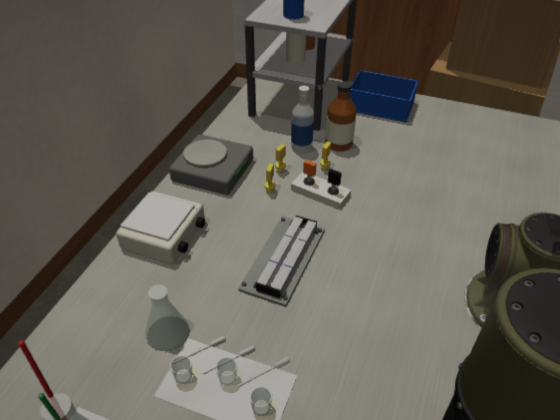

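View pics/top0.png

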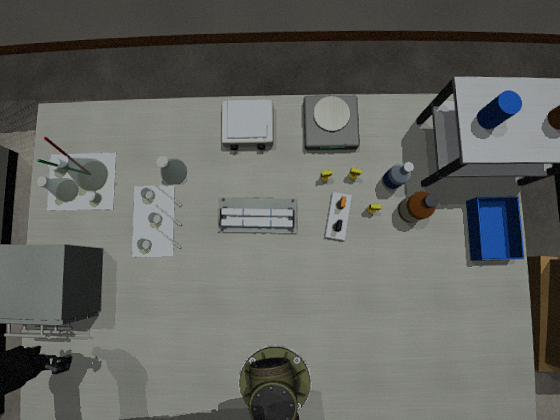

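```bash
python3 - <<'E'
import cv2
a=cv2.imread('pics/side0.png')[110:320,200:400]; cv2.imwrite('pics/side0c.png',cv2.resize(a,None,fx=2.8,fy=2.8,interpolation=cv2.INTER_CUBIC))
a=cv2.imread('pics/top0.png')[140:280,210:410]; cv2.imwrite('pics/top0c.png',cv2.resize(a,None,fx=4,fy=4,interpolation=cv2.INTER_CUBIC))
E
```

```text
(no output)
```

View pics/side0c.png

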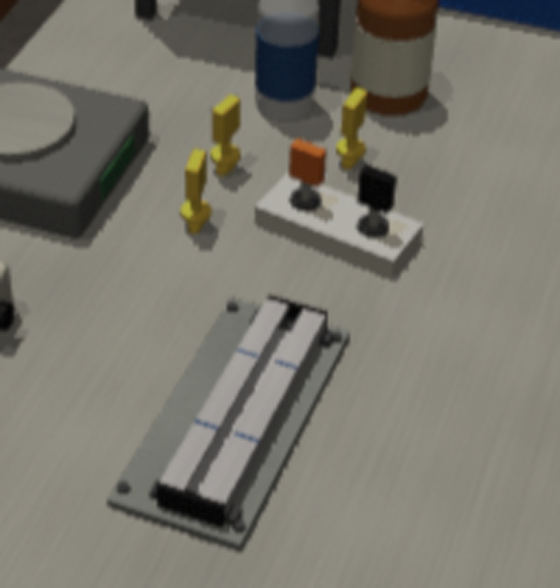

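View pics/top0c.png

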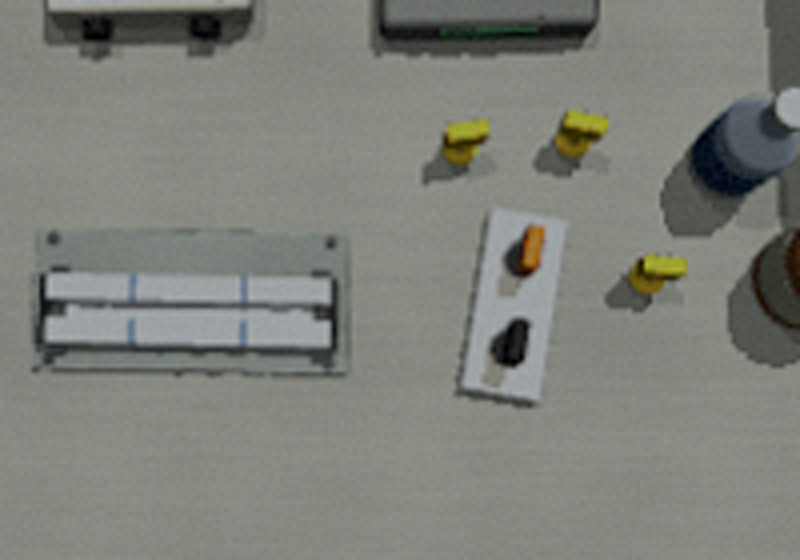

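The rail lies at top (258,215). Look-alikes:
- Yellow posts: side (268,173), (281,153) and (325,148); top (326,175), (355,172) and (374,209). These are not meant.
- Black spare: side (334,178), top (337,226).
- Orange handle: side (310,167), top (343,202). This is my choice, as it is the only orange one and stands in the white stand.

The slot shows as a dark line between the two light lips.

```bash
cat > h.py <<'E'
import numpy as np,cv2
from workcell import manip
def cloud(n,save=None):
    p,d=manip.get_image(n)
    if save: cv2.imwrite(save,p[:,:,::-1])
    c=manip.calibration(n);K=np.array([[c['fx'],0,c['cx']],[0,c['fy'],c['cy']],[0,0,1]])
    v,u=np.mgrid[0:420,0:560]
    uv=cv2.undistortPoints(np.stack([u,v],-1).reshape(-1,1,2).astype(float),K,c['D']).reshape(420,560,2)
    P=np.dstack([uv*d[...,None],d])
    E=c['extrinsics']; W=P@E[:3,:3].T+E[:3,3]
    W[d==0]=np.nan
    return p,d,W
def ray(n,xy,z):
    c=manip.calibration(n);K=np.array([[c['fx'],0,c['cx']],[0,c['fy'],c['cy']],[0,0,1]])
    uv=cv2.undistortPoints(np.array(xy,float).reshape(-1,1,2),K,c['D']).reshape(-1,2)
    E=c['extrinsics'];r=np.c_[uv,np.ones(len(uv))]@E[:3,:3].T
    return E[:3,3]+r*((z-E[2,3])/r[:,2])[:,None]
E
python3 - <<'E'
from h import *
for n in("side","top"):
    p,d,W=cloud(n); hsv=cv2.cvtColor(p,cv2.COLOR_RGB2HSV)
    H,S,V=[hsv[...,i].astype(int) for i in range(3)]
    near=(abs(W[...,0]-.47)<.15)&(abs(W[...,1]+.15)<.25)
    m=(H<16)&(S>140)&(V>60)&near
    m[:, :]&=((np.mgrid[0:420,0:560][1]<360))
    q=W[m];print(n,'orange',m.sum(),np.nanmedian(q,0),q.min(0),q.max(0)); 
    v,u=np.where(m);print(u.mean(),v.mean())
    # stand & strut tops
    for nm,z0,z1,box in(('stand',.015,.03,None),('strut',.028,.042,None)):
        mm=(W[...,2]>z0)&(W[...,2]<z1)&(S<45)&(V>110)
        lab=cv2.connectedComponentsWithStats(mm.astype(np.uint8))
        for i in range(1,lab[0]):
            if lab[2][i,4]>80:
                k=lab[1]==i; v,u=np.where(k)
                q=ray(n,np.c_[u,v],.022 if nm=='stand' else .034)
                r=cv2.minAreaRect((q[:,:2]*1000).astype(np.float32))
                print(n,nm,lab[2][i],'z',np.median(W[k][:,2]),r)
E
```

```text
side orange 154 [ 0.55879252 -0.21520438  0.07561843] [ 0.54296371 -0.23307021  0.05161026] [ 0.5752557  -0.20893259  0.09079042]
309.3636363636364 167.5194805194805
side stand [292 172  59  31 630] z 0.021114259600572727 ((523.22314453125, -213.35670471191406), (63.991554260253906, 150.1861114501953), 78.866455078125)
side strut [257 216  45  69 626] z 0.03294683816170474 ((538.17626953125, 49.50201416015625), (231.0589141845703, 20.607118606567383), 88.07794952392578)
side strut [272 221  44  68 635] z 0.032865951082854505 ((503.13653564453125, 51.4854736328125), (229.7069091796875, 20.6871395111084), 88.06481170654297)
side strut [252 388  19  11  82] z 0.036227162383279 ((441.961181640625, 404.94232177734375), (33.936767578125, 15.77464485168457), 3.8355836868286133)
top orange 9 [ 0.55189516 -0.21360176  0.08620172] [ 0.54405833 -0.23086571  0.03303276] [ 0.56652293 -0.21019579  0.09121281]
341.22222222222223 203.22222222222223
top stand [325 191  27  49 687] z 0.020724904340738703 ((523.9315795898438, -211.77130126953125), (63.92440414428711, 150.62184143066406), 78.67750549316406)
top strut [221 208  22   7 141] z 0.03339167720787417 ((541.6404418945312, 132.8023681640625), (68.03082275390625, 19.58565902709961), 89.03156280517578)
top strut [244 208  26   7 161] z 0.033257628125332506 ((540.3040771484375, 51.982872009277344), (80.95523071289062, 19.54739761352539), 89.04930877685547)
top strut [272 209  21   7 139] z 0.03287806232196955 ((535.6578369140625, -30.282760620117188), (64.482177734375, 19.496614456176758), 89.027099609375)
top strut [221 219  49   7 304] z 0.03320816760368339 ((505.218994140625, 89.4052505493164), (155.00143432617188, 19.42399787902832), 89.09207153320312)
top strut [272 220  21   7 128] z 0.03245766231216496 ((500.0707092285156, -29.709693908691406), (64.22513580322266, 19.33926773071289), 89.0476303100586)
```

```bash
python3 -m inch '[[[60,-60,0],[0,0,2],50],[[100,-120,0],[0,0,2],50],[[140,-180,0],[0,0,2],50],[[170,-240,0],[0,0,2],50],[[200,-300,0],[0,0,2],50],[[230,-360,0],[0,0,2],50],[[260,-420,0],[0,0,2],50],[[290,-480,0],[0,0,2],50],[[320,-540,0],[0,0,2],50],[[350,-600,0],[0,0,2],50],[[380,-660,0],[0,0,2],50],[[410,-720,0],[0,0,2],50]]' 40
```

```text
clock: 2.3
tcp_pos: [0.51, -0.0643, 0.2079]
ee_rot: [0.995, -0.097, 0.001, -0.0]
wrist_force: [0.9, 1.2, 0.7]
grip_width: 0.0499
```

```bash
python3 -m inch '[[[0,0,0],[0,0,0],50],[[0,0,0],[0,0,0],50]]'
```

```text
clock: 2.55
tcp_pos: [0.5092, -0.0623, 0.2074]
ee_rot: [0.995, -0.097, -0.0, 0.0]
wrist_force: [-1.2, 1.0, -1.1]
grip_width: 0.0497
```

```bash
python3 -m inch '[[[17,-52,0],[0,0,0],50],[[34,-104,-20],[0,0,0],50],[[51,-157,-40],[0,0,0],50],[[51,-157,-70],[0,0,0],50],[[51,-157,-70],[0,0,0],50],[[51,-157,-70],[0,0,0],50]]'
python3 - <<'E'
from h import *
p,d,W=cloud("side"); cv2.imwrite('pics/a1.png',cv2.resize(p[90:240,220:420,::-1],None,fx=4,fy=4,interpolation=cv2.INTER_CUBIC))
p,d,W=cloud("top"); cv2.imwrite('pics/a2.png',cv2.resize(p[150:270,280:440,::-1],None,fx=5,fy=5,interpolation=cv2.INTER_CUBIC))
E
```

```text
clock: 3.3
tcp_pos: [0.5611, -0.218, 0.1397]
ee_rot: [0.995, -0.096, 0.001, 0.0]
wrist_force: [-0.4, -0.1, 1.4]
grip_width: 0.05
```

View pics/a1.png

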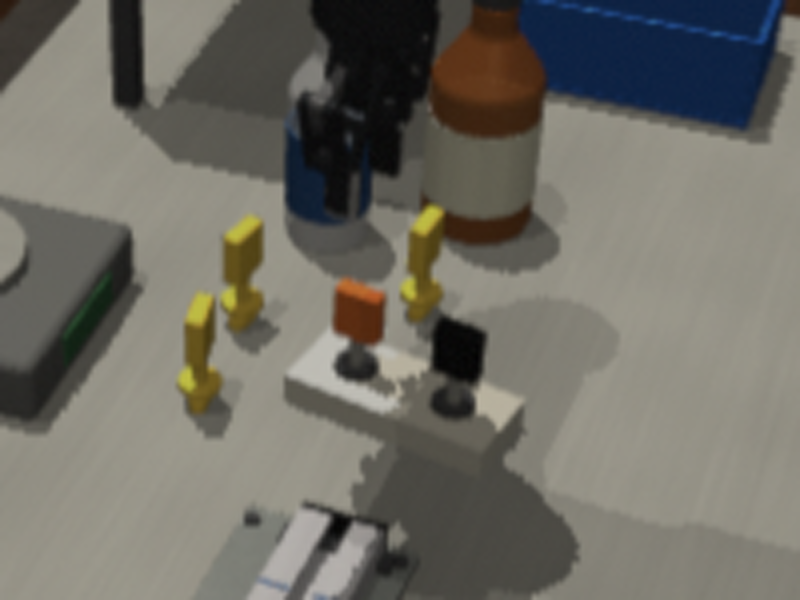

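View pics/a2.png

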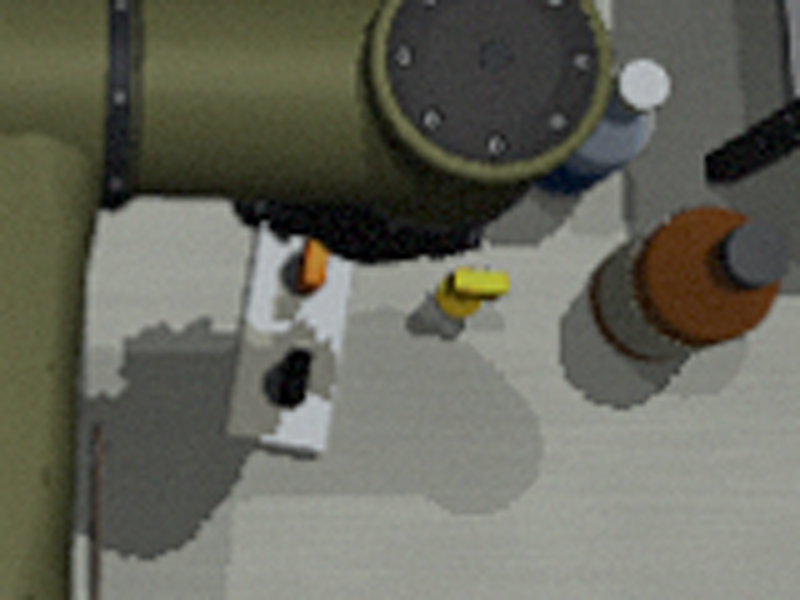

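The crop confirms the orange handle, at crop (359,311) = side (310,168), in the white stand and next to the black spare. The gripper is above it and the nearest yellow post is clear of the fingers. I'm descending.

```bash
python3 -m inch '[[[0,-1,-40],[0,0,0],50],[[0,-1,-70],[0,0,0],50],[[0,-1,-88],[0,0,0],50],[[0,-1,-88],[0,0,0],50],[[0,-1,-88],[0,0,0],50]]'
python3 - <<'E'
from h import *
p,d,W=cloud("side"); cv2.imwrite('pics/b1.png',cv2.resize(p[120:230,240:400,::-1],None,fx=5,fy=5,interpolation=cv2.INTER_CUBIC))
E
```

```text
clock: 4.03
tcp_pos: [0.5614, -0.2203, 0.0516]
ee_rot: [0.995, -0.097, 0.001, 0.0]
wrist_force: [0.3, -0.5, 0.7]
grip_width: 0.0502
```

View pics/b1.png

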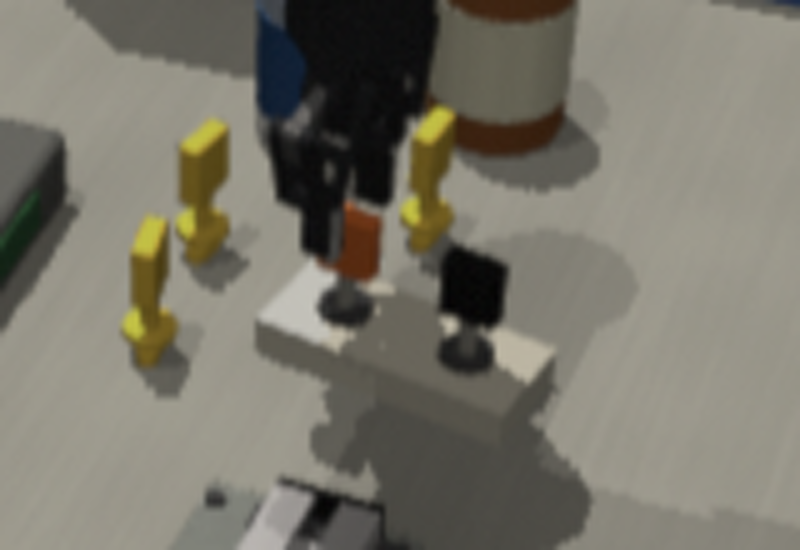

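```bash
python3 -m inch '[[[0,0,0],[0,0,0],10],[[0,0,0],[0,0,0],10],[[0,0,0],[0,0,0],10],[[0,0,0],[0,0,0],10],[[0,0,0],[0,0,0],10],[[0,0,0],[0,0,0],10]]' 60
python3 - <<'E'
from h import *
p,d,W=cloud("side"); cv2.imwrite('pics/c1.png',cv2.resize(p[120:230,240:400,::-1],None,fx=5,fy=5,interpolation=cv2.INTER_CUBIC))
E
```

```text
clock: 4.82
tcp_pos: [0.5606, -0.2203, 0.0502]
ee_rot: [0.995, -0.097, 0.0, 0.0]
wrist_force: [-0.8, 0.4, 4.8]
grip_width: 0.0123
```

View pics/c1.png

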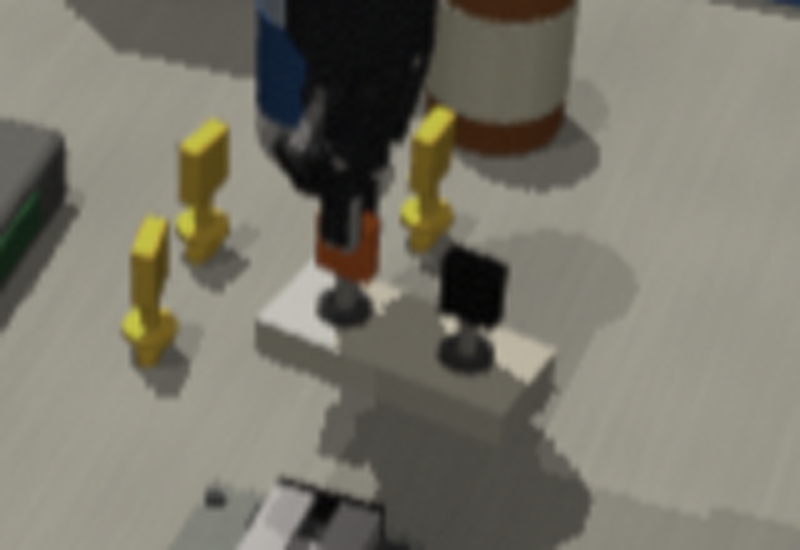

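The pads sit centred on the orange handle at crop (345,225), width 12 mm, and the stand is undisturbed. I'm lifting.

```bash
python3 -m inch '[[[0,0,10],[0,0,0],10],[[0,0,25],[0,0,0],10],[[0,0,50],[0,0,0],10],[[0,0,80],[0,0,0],10],[[0,0,80],[0,0,0],10],[[0,0,80],[0,0,0],10]]'
python3 - <<'E'
from h import *
p,d,W=cloud("side"); cv2.imwrite('pics/d1.png',cv2.resize(p[100:230,240:400,::-1],None,fx=4,fy=4,interpolation=cv2.INTER_CUBIC))
print(manip.observe()['wrist_force'])
E
```

```text
clock: 5.62
tcp_pos: [0.56, -0.2199, 0.129]
ee_rot: [0.995, -0.097, -0.0, -0.0]
wrist_force: [-0.2, -0.1, -1.9]
grip_width: 0.0124
[ 0.4892499   0.14589001 -2.01711638]
```

View pics/d1.png

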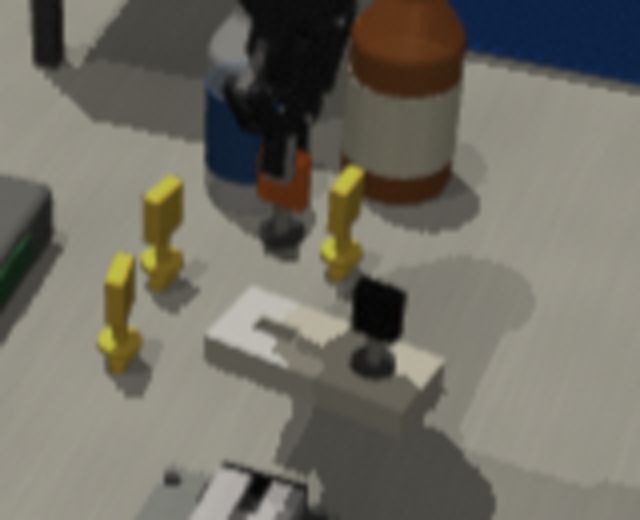

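The post hangs upright in the gripper at crop (285,195) and the left well is empty. Next I carry it to the rail and turn it lengthwise.

```bash
python3 -m inch '[[[-3,25,5],[0,0,-5],10],[[-8,65,5],[0,0,-15],10],[[-14,105,5],[0,0,-25],10],[[-20,145,5],[0,0,-35],10],[[-26,185,5],[0,0,-45],10],[[-32,225,5],[0,0,-55],10],[[-36,255,5],[0,0,-65],10],[[-39,271,0],[0,0,-75],10],[[-39,271,-15],[0,0,-81],10],[[-39,271,-30],[0,0,-81],10],[[-39,271,-30],[0,0,-81],10],[[-39,271,-30],[0,0,-81],10]]'
python3 - <<'E'
from h import *
p,d,W=cloud("side"); cv2.imwrite('pics/e1.png',cv2.resize(p[170:310,220:360,::-1],None,fx=4.2,fy=4.2,interpolation=cv2.INTER_CUBIC))
p,d,W=cloud("top"); cv2.imwrite('pics/e2.png',cv2.resize(p[170:270,200:320,::-1],None,fx=5,fy=5,interpolation=cv2.INTER_CUBIC))
o=manip.observe();print(o['q'],o['wrist_force'],o['tcp_pos'],o['ee_rot'])
E
```

```text
clock: 7.18
tcp_pos: [0.5215, 0.0505, 0.0998]
ee_rot: [-0.694, 0.72, -0.0, -0.0]
wrist_force: [0.7, -0.7, -1.2]
grip_width: 0.0123
[ 4.81333265e-01 -1.51154352e-01 -2.94115326e-01  3.12067358e-04
 -1.42702138e+00 -5.17898502e-01] [-0.13689945 -0.11825186 -0.96492008] [0.52168824 0.05066355 0.1002407 ] [-6.94077548e-01  7.19900109e-01 -2.62902010e-04  3.46943715e-04]
```

View pics/e1.png

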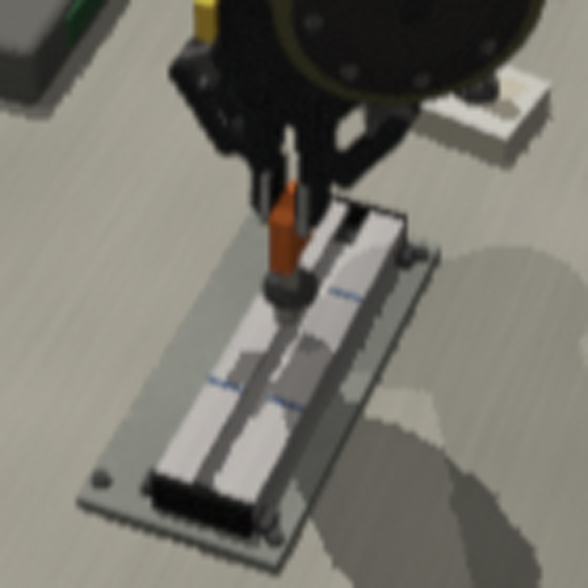

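View pics/e2.png

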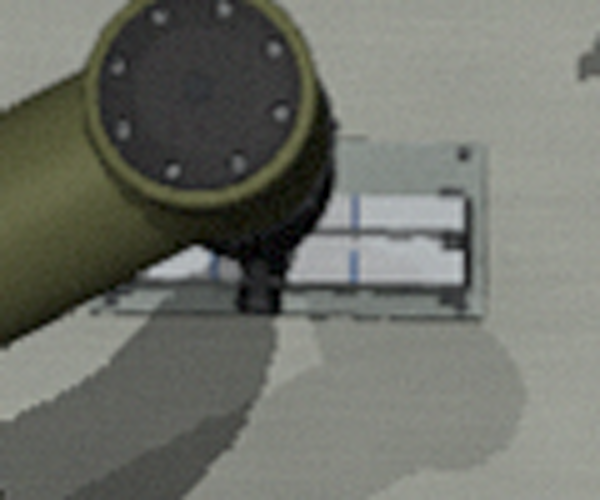

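The post is upright over the strut, with the handle at crop (285,235) and the blue marks either side at (345,293) and (285,403). I'm feeling down in small steps, with head contact expected near TCP z = 0.077.

```bash
python3 -m inch '[[[-0.5,0,-10],[0,0,0],10],[[-0.5,0,-19],[0,0,0],10],[[-0.5,0,-20],[0,0,0],10],[[-0.5,0,-20],[0,0,0],10]]'; python3 -m inch '[[[0,0,-1],[0,0,0],10],[[0,0,-2],[0,0,0],10],[[0,0,-2],[0,0,0],10]]';python3 -m inch '[[[0,0,-1],[0,0,0],10],[[0,0,-2],[0,0,0],10],[[0,0,-2],[0,0,0],10]]'
```

```text
clock: 7.78
tcp_pos: [0.5208, 0.0508, 0.0795]
ee_rot: [-0.694, 0.72, -0.0, -0.0]
wrist_force: [0.5, -0.1, -0.5]
grip_width: 0.0123
clock: 8.15
tcp_pos: [0.5208, 0.0508, 0.0776]
ee_rot: [-0.694, 0.72, 0.0, -0.0]
wrist_force: [0.0, 0.2, -0.9]
grip_width: 0.0122
clock: 8.52
tcp_pos: [0.5213, 0.0508, 0.0767]
ee_rot: [-0.694, 0.72, -0.001, 0.001]
wrist_force: [-3.0, 0.1, 5.3]
grip_width: 0.0123
```

```bash
python3 - <<'E'
from h import *
o=manip.observe();print(o['wrist_force'],o['torque'],o['tcp_pos'])
p,d,W=cloud("side"); cv2.imwrite('pics/f1.png',cv2.resize(p[200:290,240:340,::-1],None,fx=6,fy=6,interpolation=cv2.INTER_CUBIC))
o=manip.observe();print(o['wrist_force'],o['torque'],o['tcp_pos'])
E
```

```text
[-2.96937582  0.07066932  5.32080973] [0.05332378 0.65510387 0.01321318] [0.52130053 0.05083026 0.07669794]
[-1.90815645 -0.37143603  5.43805608] [ 0.05232519  0.68467908 -0.00207273] [0.52130863 0.05081846 0.07669781]
```

View pics/f1.png

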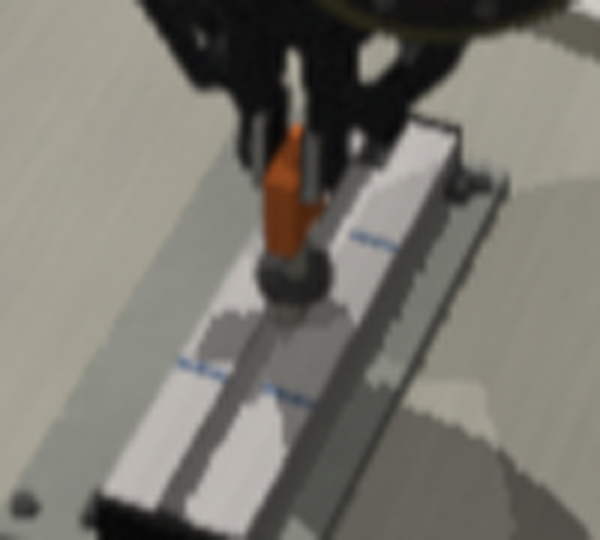

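```bash
python3 - <<'E'
from h import *
p,d,W=cloud("side")
c=manip.calibration("side");K=np.array([[c['fx'],0,c['cx']],[0,c['fy'],c['cy']],[0,0,1]]);E=np.linalg.inv(c['extrinsics'])
def proj(P):
    return cv2.projectPoints(np.array(P,float).reshape(-1,1,3),cv2.Rodrigues(E[:3,:3])[0],E[:3,3],K,c['D'])[0].reshape(-1,2)
print('bright profile: along x at several y, top plane z=.034')
g=cv2.cvtColor(p,cv2.COLOR_RGB2GRAY).astype(np.float32)
xs=np.arange(.485,.560,.0005)
for y in(.15,.14,.13,.12,.11,.10,.0,-.01,-.02,-.03,-.04):
    sl=.0367*(y-.051)
    uv=proj(np.c_[xs+sl,np.full_like(xs,y),np.full_like(xs,.034)]).astype(np.float32)
    v=cv2.remap(g,uv[:,:1],uv[:,1:],cv2.INTER_LINEAR)[:,0]
    k=np.gradient(cv2.GaussianBlur(v[None],(1,9),1.5)[0])
    mid=(xs>.508)&(xs<.535)
    kk=np.where(mid,k,0); print(y,'lo edge',xs[kk.argmin()],'hi edge',xs[kk.argmax()],'outer',xs[np.where(xs<.505,k,0).argmax()],xs[np.where(xs>.538,k,0).argmin()])
Rz=np.array([.5213,.0508,.0767])
# collar silhouette prediction: circle at z 15..21
t=np.linspace(0,2*np.pi,40)
for z in(.015,.021):
    q=proj(np.c_[Rz[0]+.015*np.cos(t),Rz[1]+.015*np.sin(t),np.full(40,Rz[2]-.043+z)]); print('collar',z,q.min(0),q.max(0))
hd=[[Rz[0]+a*.007,Rz[1]+b*.017,Rz[2]-.043+z] for z in(.042,.082) for b in(1,-1) for a in(1,-1)]
print(proj(hd).round(1).tolist())
im=cv2.resize(p[200:290,240:340,::-1],None,fx=6,fy=6,interpolation=cv2.INTER_CUBIC)
for z,col in((.015,(0,255,0)),(.021,(0,255,255)),(0,(255,0,0))):
    for q in proj(np.c_[Rz[0]+(.015 if z else .006)*np.cos(t),Rz[1]+.015*np.sin(t),np.full(40,Rz[2]-.043+z)]):
        cv2.circle(im,tuple(((q-[240,200]+.5)*6-.5).astype(int)),1,col,-1)
for q in proj(hd): cv2.circle(im,tuple(((q-[240,200]+.5)*6-.5).astype(int)),2,(255,0,255),-1)
for xx in(.5139,.5281):
    for y in np.arange(-.06,.165,.01):
        q=proj([xx+.0367*(y-.051),y,.034])[0]; cv2.circle(im,tuple(((q-[240,200]+.5)*6-.5).astype(int)),1,(0,0,255),-1)
cv2.imwrite('pics/g1.png',im)
E
```

```text
bright profile: along x at several y, top plane z=.034
0.15 lo edge 0.5175000000000001 hi edge 0.5285 outer 0.492 0.549
0.14 lo edge 0.5175000000000001 hi edge 0.528 outer 0.4925 0.55
0.13 lo edge 0.519 hi edge 0.5275000000000001 outer 0.4925 0.55
0.12 lo edge 0.5175000000000001 hi edge 0.528 outer 0.4935 0.5485
0.11 lo edge 0.517 hi edge 0.5275000000000001 outer 0.5 0.549
0.1 lo edge 0.5135000000000001 hi edge 0.528 outer 0.493 0.5495000000000001
0.0 lo edge 0.519 hi edge 0.514 outer 0.4935 0.548
-0.01 lo edge 0.518 hi edge 0.534 outer 0.493 0.539
-0.02 lo edge 0.5185 hi edge 0.5345 outer 0.4935 0.5575000000000001
-0.03 lo edge 0.5175000000000001 hi edge 0.5085 outer 0.4925 0.5575000000000001
-0.04 lo edge 0.5145 hi edge 0.527 outer 0.493 0.5585
collar 0.015 [281.28451728 241.20932045] [294.25117292 250.53264146]
collar 0.021 [281.30896275 239.39471478] [294.31928255 248.71690923]
[[282.5, 241.7], [288.3, 243.3], [287.7, 231.9], [293.4, 233.4], [282.7, 229.0], [288.7, 230.6], [288.0, 219.2], [293.8, 220.7]]
```

View pics/g1.png

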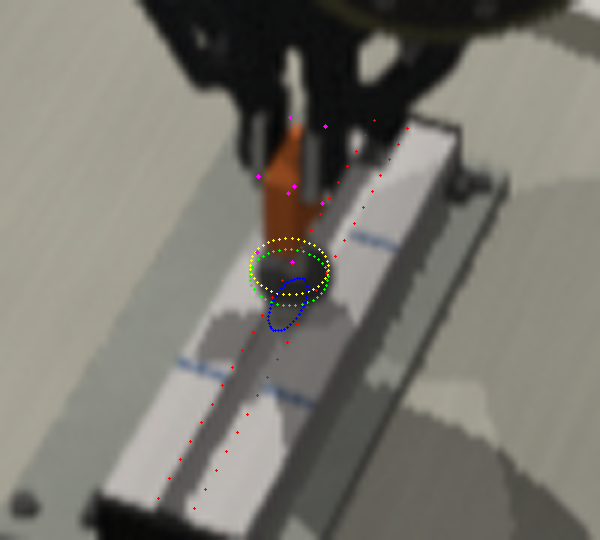

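The post reads about 1–1.5 mm to image right (−x) of the slot centre line, with the collar at crop (293,275) against a predicted (290,270). I'll lift off, shift +1.5 mm in x and feel again.

```bash
python3 -m inch '[[[0,0,2],[0,0,0],10],[[1.5,0,2],[0,0,0],10],[[1.5,0,2],[0,0,0],10]]'; python3 -m inch '[[[0,0,-1],[0,0,0],10],[[0,0,-2],[0,0,0],10],[[0,0,-2],[0,0,0],10]]'
python3 -c "
from workcell import manip
o=manip.observe();print(o['wrist_force'],o['torque'],o['tcp_pos'])"
```

```text
clock: 9.0
tcp_pos: [0.5221, 0.0508, 0.0769]
ee_rot: [-0.694, 0.72, 0.0, -0.0]
wrist_force: [-0.3, 0.4, -1.5]
grip_width: 0.0121
clock: 9.38
tcp_pos: [0.5222, 0.0508, 0.0754]
ee_rot: [-0.694, 0.72, 0.0, -0.0]
wrist_force: [-0.4, -0.7, -2.1]
grip_width: 0.0124
[-0.38673289 -0.70678986 -2.13128362] [ 0.0098386   0.03371656 -0.03211982] [0.52219523 0.0508151  0.0753579 ]
```

It passed the previous contact height with no force. I'm carrying on down.

```bash
python3 -m inch '[[[0,0,-1],[0,0,0],10],[[0,0,-2],[0,0,0],10],[[0,0,-3],[0,0,0],10],[[0,0,-3],[0,0,0],10]]'; python3 -m inch '[[[0,0,-1],[0,0,0],10],[[0,0,-2],[0,0,0],10],[[0,0,-3],[0,0,0],10],[[0,0,-3],[0,0,0],10]]'; python3 -m inch '[[[0,0,-1],[0,0,0],10],[[0,0,-2],[0,0,0],10],[[0,0,-3],[0,0,0],10],[[0,0,-3],[0,0,0],10]]'
```

```text
clock: 9.88
tcp_pos: [0.5222, 0.0508, 0.0724]
ee_rot: [-0.694, 0.72, 0.0, -0.0]
wrist_force: [0.2, 0.3, -1.0]
grip_width: 0.0123
clock: 10.38
tcp_pos: [0.5222, 0.0508, 0.0694]
ee_rot: [-0.694, 0.72, 0.0, -0.0]
wrist_force: [-0.2, 0.2, -0.9]
grip_width: 0.0126
clock: 10.88
tcp_pos: [0.5222, 0.0508, 0.0664]
ee_rot: [-0.694, 0.72, 0.0, -0.0]
wrist_force: [-0.1, 0.5, -1.5]
grip_width: 0.0125
```

```bash
python3 -m inch '[[[0,0,-1],[0,0,0],10],[[0,0,-2],[0,0,0],10],[[0,0,-2],[0,0,0],10]]'
```

```text
clock: 11.25
tcp_pos: [0.5222, 0.0508, 0.0644]
ee_rot: [-0.694, 0.72, 0.0, -0.0]
wrist_force: [-0.1, -0.7, -1.2]
grip_width: 0.0128
```

```bash
python3 -m inch '[[[0,0,-1],[0,0,0],10],[[0,0,-1.5],[0,0,0],10],[[0,0,-1.5],[0,0,0],10]]';python3 -m inch '[[[0,0,-0.5],[0,0,0],10],[[0,0,-1],[0,0,0],10],[[0,0,-1],[0,0,0],10]]'
```

```text
clock: 11.62
tcp_pos: [0.5223, 0.0508, 0.063]
ee_rot: [-0.694, 0.72, 0.0, -0.0]
wrist_force: [-0.5, -0.5, -1.4]
grip_width: 0.0123
clock: 12.0
tcp_pos: [0.5223, 0.0508, 0.0623]
ee_rot: [-0.694, 0.72, -0.0, 0.0]
wrist_force: [-0.9, 0.4, -0.5]
grip_width: 0.0124
```

```bash
python3 -m inch '[[[0,0,-0.5],[0,0,0],10],[[0,0,-0.5],[0,0,0],10]]';python3 -m inch '[[[0,0,-0.5],[0,0,0],10],[[0,0,-0.5],[0,0,0],10]]'
```

```text
clock: 12.25
tcp_pos: [0.5225, 0.0508, 0.0622]
ee_rot: [-0.694, 0.72, -0.0, 0.0]
wrist_force: [-3.9, -0.6, 4.9]
grip_width: 0.0128
clock: 12.5
tcp_pos: [0.5226, 0.0508, 0.0622]
ee_rot: [-0.694, 0.72, -0.0, 0.0]
wrist_force: [-4.7, -0.2, 7.0]
grip_width: 0.0124
```

The collar is seated: z stops at 0.0622 with about 8 N, 15 mm below the first touch. Now the quarter turn, with light down pressure kept on.

```bash
python3 -m inch '[[[0,0,0.3],[0,0,8],10],[[0,0,0.3],[0,0,16],10],[[0,0,0.3],[0,0,24],10],[[0,0,0.3],[0,0,24],10]]';python3 -m inch '[[[0,0,0],[0,0,8],10],[[0,0,0],[0,0,16],10],[[0,0,0],[0,0,24],10],[[0,0,0],[0,0,24],10]]'
```

```text
clock: 13.0
tcp_pos: [0.5232, 0.0505, 0.0622]
ee_rot: [0.828, -0.561, 0.001, -0.0]
wrist_force: [0.1, -1.5, 5.0]
grip_width: 0.0125
clock: 13.5
tcp_pos: [0.5231, 0.0508, 0.0621]
ee_rot: [0.926, -0.377, 0.001, -0.0]
wrist_force: [1.3, -2.4, 4.9]
grip_width: 0.0127
```

```bash
python3 -m inch '[[[0,0,0],[0,0,9],10],[[0,0,0],[0,0,18],10],[[0,0,0],[0,0,27],10],[[0,0,0],[0,0,36],10],[[0,0,0],[0,0,42],10],[[0,0,0],[0,0,42],10],[[0,0,0],[0,0,42],10],[[0,0,0],[0,0,42],10]]'
python3 - <<'E'
from h import *
p,d,W=cloud("side"); cv2.imwrite('pics/k1.png',cv2.resize(p[200:290,240:340,::-1],None,fx=6,fy=6,interpolation=cv2.INTER_CUBIC))
o=manip.observe();print(o['wrist_force'],o['torque'],o['tcp_pos'],o['q'])
E
```

```text
clock: 14.5
tcp_pos: [0.5229, 0.0512, 0.0621]
ee_rot: [1.0, -0.021, 0.001, -0.0]
wrist_force: [0.5, -0.5, 6.2]
grip_width: 0.0126
[ 1.31799682 -0.93658528  4.41043038] [-0.07600088 -0.26407935  0.06387248] [0.52291547 0.05121874 0.06210043] [ 4.81127960e-01 -1.30621936e-01 -3.45996336e-01  2.49983795e-04
 -1.35361418e+00  1.04777411e+00]
```

View pics/k1.png

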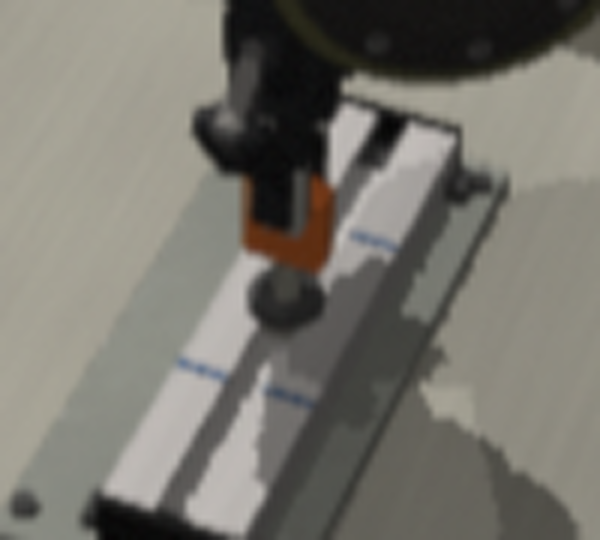

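The handle now lies across the slot at crop (290,225), and the collar is down on both lips at (287,300). Pulling up gently.

```bash
python3 -m inch '[[[0,0,1],[0,0,0],10],[[0,0,2],[0,0,0],10],[[0,0,3],[0,0,0],10],[[0,0,3],[0,0,0],10]]';python3 -m inch '[[[0,0,0.5],[0,0,0],10],[[0,0,0.5],[0,0,0],10]]';python3 -m inch '[[[0,0,0.5],[0,0,0],10],[[0,0,0.5],[0,0,0],10]]'
```

```text
clock: 15.05
tcp_pos: [0.5219, 0.0508, 0.0638]
ee_rot: [1.0, -0.019, -0.001, 0.0]
wrist_force: [-0.4, 0.1, -0.7]
grip_width: 0.0124
clock: 15.3
tcp_pos: [0.5222, 0.0508, 0.0648]
ee_rot: [1.0, -0.019, -0.0, 0.0]
wrist_force: [0.4, -0.4, -1.5]
grip_width: 0.0125
clock: 15.55
tcp_pos: [0.5222, 0.0508, 0.0651]
ee_rot: [1.0, -0.018, -0.0, 0.0]
wrist_force: [0.4, -0.7, -3.3]
grip_width: 0.0122
```

```bash
python3 -m inch '[[[0,0,0.5],[0,0,0],10],[[0,0,0.5],[0,0,0],10]]';python3 -m inch '[[[0,0,0.3],[0,0,0],10],[[0,0,0.3],[0,0,0],10]]'
```

```text
clock: 15.8
tcp_pos: [0.522, 0.0508, 0.0651]
ee_rot: [1.0, -0.018, -0.0, 0.0]
wrist_force: [1.7, 1.7, -6.8]
grip_width: 0.0123
clock: 16.05
tcp_pos: [0.5219, 0.0509, 0.0652]
ee_rot: [1.0, -0.018, -0.001, 0.0]
wrist_force: [3.3, 0.8, -11.5]
grip_width: 0.0122
```

It's caught: z stops at +3.0 mm and the pull reads about 10 N net. I'll hold it.

```bash
python3 -m inch '[[[0,0,0],[0,0,0],10],[[0,0,0],[0,0,0],10],[[0,0,0],[0,0,0],10],[[0,0,0],[0,0,0],10],[[0,0,0],[0,0,0],10]]'
python3 - <<'E'
from h import *
p,d,W=cloud("side"); cv2.imwrite('pics/l1.png',cv2.resize(p[200:290,240:340,::-1],None,fx=6,fy=6,interpolation=cv2.INTER_CUBIC))
o=manip.observe();print(o['wrist_force'],o['tcp_pos'])
E
```

```text
clock: 16.68
tcp_pos: [0.5218, 0.0508, 0.0653]
ee_rot: [1.0, -0.018, -0.001, 0.0]
wrist_force: [3.9, -0.7, -18.9]
grip_width: 0.0124
[  3.71309079  -0.97030626 -19.35386088] [0.52180661 0.0508421  0.06528738]
```

View pics/l1.png

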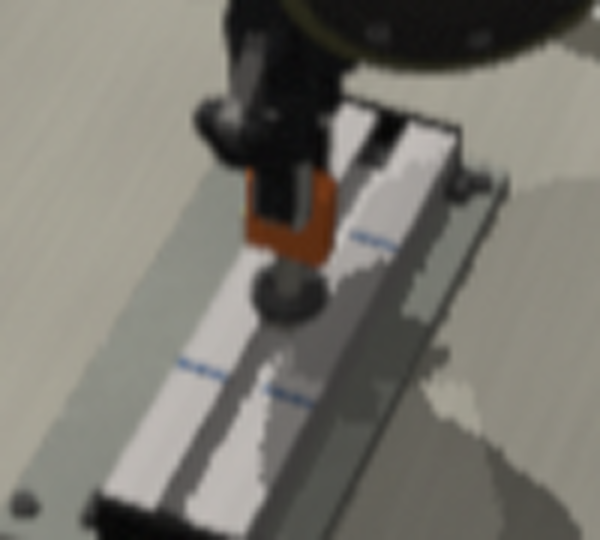

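The force creeps up while holding (19 N), so I'm lowering now. The pull has lasted about 0.9 s above 3 N.

```bash
python3 -m inch '[[[0,0,-1],[0,0,0],10],[[0,0,-2],[0,0,0],10],[[0,0,-3],[0,0,0],10],[[0,0,-3.5],[0,0,0],10],[[0,0,-3.5],[0,0,0],10]]'
```

```text
clock: 17.35
tcp_pos: [0.5233, 0.0508, 0.0645]
ee_rot: [1.0, -0.018, 0.001, -0.0]
wrist_force: [-2.4, -0.5, -0.6]
grip_width: 0.0122
```

```bash
python3 -m inch '[[[0,0,0],[0,0,0],10],[[0,0,0],[0,0,0],10],[[0,0,0],[0,0,0],10]]'; python3 -m inch '[[[0,0,-0.5],[0,0,0],10],[[0,0,-0.5],[0,0,0],10]]'
```

```text
clock: 17.73
tcp_pos: [0.5225, 0.0508, 0.0628]
ee_rot: [1.0, -0.018, 0.0, 0.0]
wrist_force: [0.3, -0.5, -1.6]
grip_width: 0.0124
clock: 17.98
tcp_pos: [0.5224, 0.0508, 0.0623]
ee_rot: [1.0, -0.018, 0.0, 0.0]
wrist_force: [-0.6, 0.4, -0.9]
grip_width: 0.0124
```

```bash
python3 -m inch '[[[0,0,-0.3],[0,0,0],10],[[0,0,-0.3],[0,0,0],10]]'
```

```text
clock: 18.23
tcp_pos: [0.5224, 0.0508, 0.0622]
ee_rot: [1.0, -0.018, 0.0, 0.0]
wrist_force: [-0.7, 0.1, 1.9]
grip_width: 0.0125
```

```bash
python3 -m inch '[[[0,0,0],[0,0,0],18],[[0,0,0],[0,0,0],25],[[0,0,0],[0,0,0],40],[[0,0,0],[0,0,0],50],[[0,0,0],[0,0,0],50]]'
python3 - <<'E'
from h import *
p,d,W=cloud("side"); cv2.imwrite('pics/m1.png',cv2.resize(p[200:290,240:340,::-1],None,fx=6,fy=6,interpolation=cv2.INTER_CUBIC))
E
```

```text
clock: 18.85
tcp_pos: [0.5223, 0.0508, 0.0618]
ee_rot: [1.0, -0.018, -0.0, 0.0]
wrist_force: [0.0, -0.7, -0.1]
grip_width: 0.0501
```

View pics/m1.png

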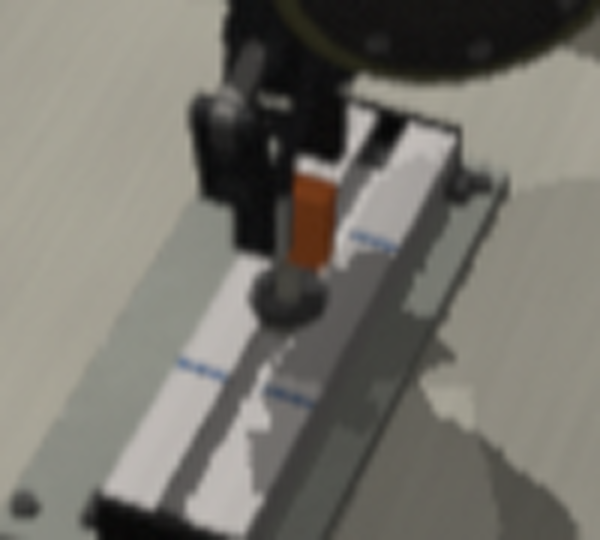

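The post stands on its collar at crop (287,295) and both fingers are clear. I'm withdrawing straight up and then clear of the view.

```bash
python3 -m inch '[[[0,0,20],[0,0,0],50],[[0,0,50],[0,0,0],50],[[0,0,100],[0,0,0],50],[[0,0,150],[0,0,0],50],[[-40,50,150],[0,0,0],50],[[-70,110,150],[0,0,0],50],[[-90,170,150],[0,0,0],50],[[-100,220,150],[0,0,0],50],[[-100,220,150],[0,0,0],50],[[-100,220,150],[0,0,0],50]]'
python3 - <<'E'
from h import *
p,d,W=cloud("side"); cv2.imwrite('pics/n1.png',cv2.resize(p[130:290,220:380,::-1],None,fx=3.7,fy=3.7,interpolation=cv2.INTER_CUBIC))
hsv=cv2.cvtColor(p,cv2.COLOR_RGB2HSV).astype(int)
m=(hsv[...,0]<16)&(hsv[...,1]>140)&(hsv[...,2]>60)&(abs(W[...,0]-.52)<.06)&(abs(W[...,1]-.05)<.06)
q=W[m];print(m.sum(),np.median(q,0),q.min(0),q.max(0))
k=np.polyfit(q[:,0],q[:,1],1);print('face yaw deg',np.degrees(np.arctan(k[0])))
p,d,W=cloud("top"); cv2.imwrite('pics/n2.png',cv2.resize(p[150:270,200:360,::-1],None,fx=5,fy=5,interpolation=cv2.INTER_CUBIC))
o=manip.observe();print(o['wrist_force'],o['tcp_pos'])
E
```

```text
clock: 20.15
tcp_pos: [0.4223, 0.2708, 0.2119]
ee_rot: [1.0, -0.018, 0.0, 0.0]
wrist_force: [-0.1, -0.3, 0.3]
grip_width: 0.0499
84 [0.53063966 0.05591611 0.08967204] [0.52365384 0.04405056 0.0628569 ] [0.53737737 0.05925424 0.10394854]
face yaw deg -6.649255787506783
[-0.60541432 -0.42031925  0.19172061] [0.42267938 0.27003511 0.21207578]
```

View pics/n1.png

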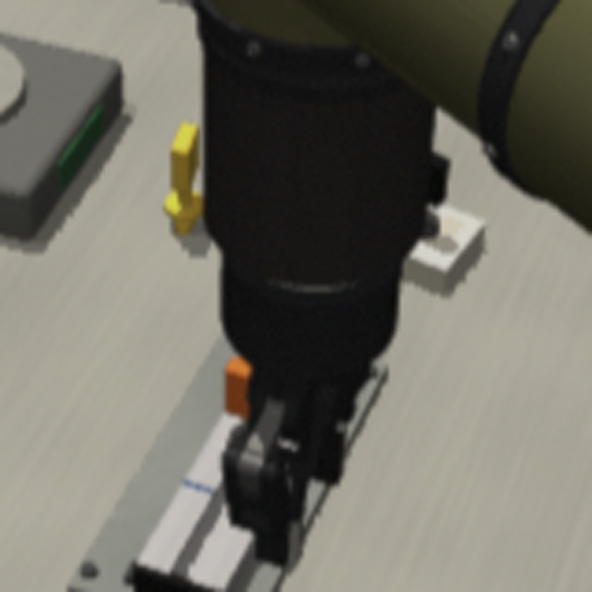

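View pics/n2.png

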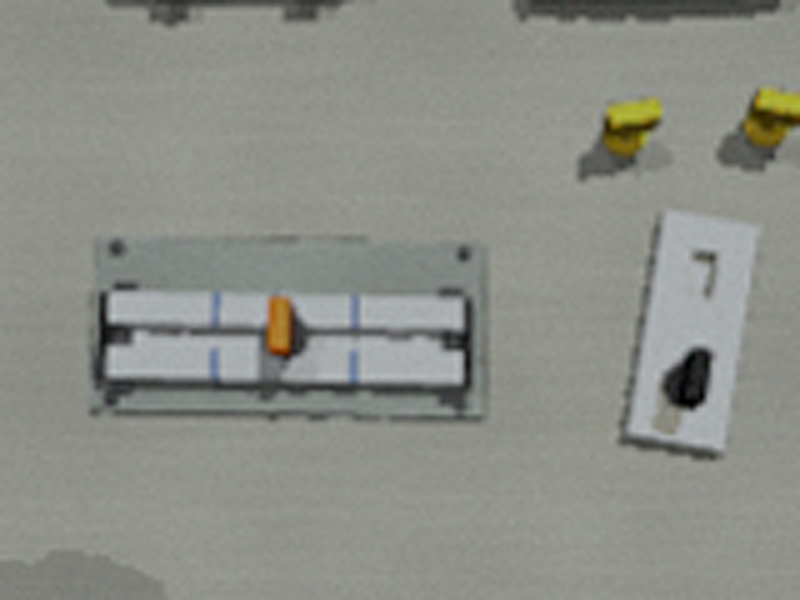

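```bash
python3 -m inch '[[[-30,-50,0],[0,0,0],50],[[-50,-100,0],[0,0,0],50],[[-55,-150,0],[0,0,0],50],[[-50,-190,0],[0,0,0],50],[[-50,-190,0],[0,0,0],50],[[-50,-190,0],[0,0,0],50]]'
python3 - <<'E'
from h import *
p,d,W=cloud("side"); cv2.imwrite('pics/o1.png',cv2.resize(p[130:290,220:380,::-1],None,fx=3.7,fy=3.7,interpolation=cv2.INTER_CUBIC))
hsv=cv2.cvtColor(p,cv2.COLOR_RGB2HSV).astype(int)
m=(hsv[...,0]<16)&(hsv[...,1]>140)&(hsv[...,2]>60)&(abs(W[...,0]-.52)<.06)&(abs(W[...,1]-.05)<.06)
q=W[m];print(m.sum(),np.median(q,0),q.min(0),q.max(0))
k=np.polyfit(q[:,0],q[:,1],1);print('face yaw deg',np.degrees(np.arctan(k[0])))
E
```

```text
clock: 21.0
tcp_pos: [0.3724, 0.0803, 0.212]
ee_rot: [1.0, -0.019, 0.0, -0.0]
wrist_force: [-0.2, -0.2, 1.0]
grip_width: 0.0501
211 [0.52026805 0.05599711 0.08893071] [0.50402142 0.04281476 0.06171693] [0.53763964 0.0602641  0.10384465]
face yaw deg -1.8933458930730347
```

View pics/o1.png

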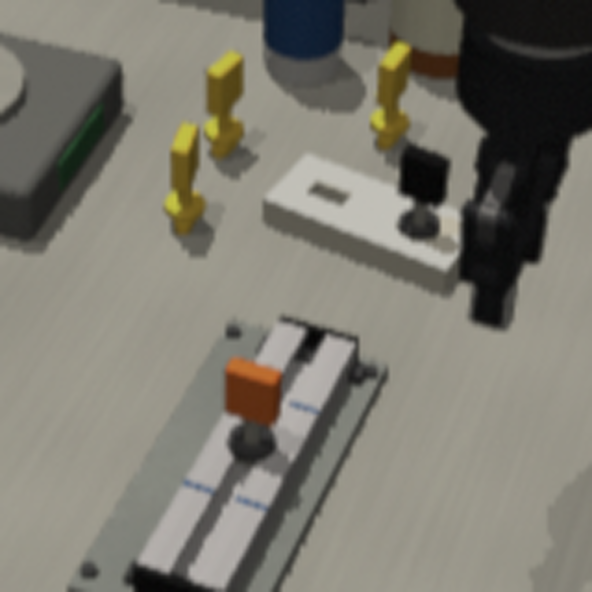

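The orange post stands upright with its collar on the rail at crop (250,440), between the marks at (303,407) and (225,493). The handle's yaw is −1.9°, square to the slot. The spare is untouched and the arm is clear.

```bash
python3 -c "
from workcell import manip
print(manip.close_job())"
```

```text
the job is handed in; nothing more can be done
None
```

The orange post is locked in the rail and released, standing upright with its collar down, and I handed the job in at about 21 s; no verdict was reported.

- **Entering the slot:** The first feel-down touched a lip at about 6 N. I lifted off, shifted +1.5 mm in x, and it went in freely until the collar seated at about 8 N.
- **Quarter turn and pull:** I turned it 90° with light down pressure. The pull stopped against the lips 3.0 mm up, and I held it about 0.9 s. The force crept up to about 19 N during the hold, more than the gentle pull I intended but under the 30 N limit.
- **Last checks:** After lowering and release the camera shows the post midway between the blue marks. Its handle is about 2° off world x, in line with the rail to within measurement error. The spare is still in the stand and the arm is clear. An earlier yaw fit read −6.6°, but the arm was hiding part of the handle in that view.

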